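# Hold the strap-marking straightedge at its mark over a seated sandal sole

### The arm

A 7-joint arm with a two-finger parallel gripper is mounted at the origin on the work surface. World frame = base frame: x ahead of the robot, y to its left, z up, the work surface at z = 0. Lengths are in m, angles in rad, forces in N, time in s.
With the tool pointing down it reaches from about 0.425 to 0.925 m from the base axis. Payload 6.8 kg.
Tool frame: the origin (TCP) lies at the very end of the fingers, on their centre line; the grasp point (between the pads) lies 19 mm behind it; z points along the fingers, y is the line along which they close (so a half turn about z gives the same grasp; the last joint's range is limited). The gripper opens to 85 mm and grips with 20 to 120 N. Pads are 22 mm wide; open, the fingers measure 114 mm over their backs; the gripper's body (76 mm by 85 mm) begins 54 mm behind the grasp point. The pads swing forward as they close: fully open they stand 13 mm farther back than shut.
Start: joints at [1.001, 0.477, 0.022, 1.555, -0.011, 1.109, -0.083], TCP at [0.301, -0.604, 0.231] pointing down, gripper open.
Joint ranges: [-2.96, 2.96], [-0.34, 2.1], [-1.41, 1.46], [0.24, 2.44], [-1.37, 4.51], [0.17, 1.92], [-2.96, 2.96]. Speed limits (rad/s): [2.39, 2.39, 3.14, 3.14, 3.14, 3.14, 3.14].

### API

Orientations are given as a rotation vector (axis times angle).
In Python, from bench import get_obs, viewer, r gives the robot as it stands. The module is installed in compiled form; this text tells all that it offers.
- The arm moves only by the tool play_rows, never from a script. Its argument "commands" is a list that holds one entry, the list of rows, each a list of 5 numbers: the gripper's target within -1 to 1 (shut at 1, half-way at 0, fully open at -1), then the shift along the tool's x, y, z scaled (see below), then the turn about the tool's z scaled (see below). A call has 1 to 12 rows; each row is the pose to reach, as a shift and turn from the pose commanded when the call began, along the tool's axes at that moment; what a row does not reach only later rows make up. The controller multiplies each number of a shift by 0.2 m and each number of a turn by pi/2 rad. A row lasts 1/12 s, in which the tool goes at most 41.7 mm and 7.16 degrees, less where a joint would pass 70% of its speed; a pose out of reach is approached as far as the arm can. A call with a number of a shift or a turn outside -1 to 1 is refused whole. A call with a gripper value outside its range is refused whole. The fingers move at their own pace and stop on an object; "grip_force" is the grip in N (left out, the last holds). Time passes only in rows, so rows that repeat a pose let the fingers close. It gives the time, the measured TCP pose, the force, the opening and the grip force at its end, in the units of the state.
- get_obs(): the state, without advancing time (a new reading comes with each control period).
- viewer.grab_frame(name): name is "scene" or "top"; returns a dict with "pixels" (400x640x3 uint8, red, green, blue), "fovy" (degrees; the focal length in pixels is half the picture's height over the tangent of half this angle, whatever the lens; pixels are square), "cx", "cy" (the principal point, pixels), "world_to_cam" (4x4, takes a point from world to camera coordinates). Camera axes: x right, y up, looking along -z (the intrinsics and any distortion apply to the point x, -y, -z); pixel columns grow to the right and rows downward; lengths in m; the calibration is good to about 2 mm. A picture is of the moment at which its call begins. There is no depth.
- r.hand_in(): hands the job in; it is judged then, once.
Trained networks look in a picture, given as the dict that the camera call returned (one of the last four; its "shot" number tells which), for a name from the list of things; names that differ only in an ending like _2 or _b are one class to them, and where a whole thing is asked for, a point or a joint stands for the part that bears it (a point fixed in the world has none). Each returns a list of dicts, best first, with "score" (0 to 1); they miss things now and then, are a little off and sometimes report something else, mostly with a low value. They report only what shows in the picture. A call takes as long as a camera call. They do not tell look-alikes from the thing itself.
- viewer.trace(picture, thing): "pixels" (400x640 bool, what is visible of it) and "rect" ([left, top, right, bottom] in pixels, round what is visible of it).
The state is a dict: "clock": time; "joints": joint angles; "qvel": joint speeds; "tau": joint torques, N m; "tcp_pos": TCP position; "orientation": TCP orientation; "contact_force": force on the tool from outside, world axes, zero at the start; "moment": the same for the moment, N m; "grip_width": finger opening in m; "gripper_force": force on a finger pad.
Only numpy, scipy, OpenCV 4.12 (cv2) and the standard library are available. Lean on these libraries where they do the work, as an engineer would, in place of code of your own. Each camera call takes 0.05 s, during which the arm holds its last target. There are 200 camera calls.

### The job

On the marking jig, first push the sandal sole along between its guides until its toe butts against the stop and you feel it seat. Then take the upright handle of the sprung straightedge, pull it out until its index blade is level with the blade of the clip on the jig's edge, and finish holding it there, so that a colleague can draw the strap line; the spring takes it back if you let go. The sole must stay against the stop, and leave the other things on the bench where they are.

Things in the scene. Friction and masses are not known exactly. Their poses are not given: they have to be found in the camera images.
- jig: Fixed marking jig: aluminium bed 360 x 215 mm, top 12 mm above the bench, two steel guides (x = -50 to 150 mm, 79 mm apart inside, 16 mm above the bed). Origin on the bench under the guides' centre line; x along the guides towards the stop, away from the robot, y left. A rail along x at y = -85 mm carries the straightedge, with a spring housing beyond x = 115 mm (top 52 mm above the bench).
- stop: Steel stop block across the bed between the guides, 22 x 74 x 24 mm, fixed, its place along the jig differs from time to time. Origin at the bottom of the face that the toe butts against (on the bed, 12 mm above the bench); x as the jig's.
- sole: The loose sandal sole flat on the jig's bed, black with a tan top, 220 x 75 x 26 mm, 0.15 to 0.28 kg, top 38 mm above the bench. Round heel 60 mm wide, towards the robot and outside the guides; wide round toe towards the stop, 10 to 50 mm short of it. Origin mid-underside, x towards the toe. Slides with 1 to 4 N.
- toe (a point): Foremost point of the sole's toe, at half its thickness.
- heel (a point): Rearmost point of the sole's heel (110 mm behind its origin), at half its thickness: where it can be pushed.
- straightedge (a joint): How far the straightedge has been pulled out, m: 0 at home, grows as it is pulled along the jig's -x (towards the robot), at most 0.11. A spring pulls it home with about 4 N at 0 and 7 N more per 100 mm.
- handle (a point): Grip point in the middle of the straightedge's upright handle, 85 mm above the bench: a black plate 14 mm thick along the jig's x, 30 mm wide, 49 to 103 mm above the bench; at home at x = 70, y = -85 mm of the jig. Under it a grey block 46 x 46 mm; from it the steel straightedge, 12 mm wide, reaches over the sole to y = 45 mm, 46 to 52 mm above the bench.
- index (a point): Tip of the thin steel index blade on the outer (-y) side of the straightedge's block, 49 mm above the bench, at the same x of the jig's frame as the handle.
- mark (a point): Tip of the thin steel blade on the clip at the jig's outer (-y) edge, 49 mm above the bench, 6 mm beside the path of the index blade. The clip, a steel block 18 mm wide with the blade across its middle, is fixed at a different place along the jig each time, 45 to 90 mm of pull from home.
- spare_sole: Bystander: another sole of the same shape lying on the bench to the left.
- last: Bystander: white plastic shoe last, 210 x 62 x 75 mm, on the bench to the right.
- cement_jar: Bystander: white jar, 70 mm wide, 90 mm high.
Not all that is in view belongs to the job. What is shaped like the sole but turquoise is not meant.

How it is judged:
By the outcome, as a careful person would: the job done as asked, in the order asked, and still so for the second after the job is handed in, while the arm keeps its last pose, push and grip.
It also fails if it takes over 45 s, if anything falls off the work surface, if the arm or the gripper's body presses on something with over 40 N, if the wrist force passes 120 N, or if a joint passes its speed limit or range.

## Working session

There is one attempt and no reset: what is moved stays moved. The work goes in short steps, Python scripts to look and compute and a tool call to move; the robot and the scene stay as the last step left them, time stands still between calls to the robot, and variables do not carry over. Pictures are saved under pics/ and viewed, at most 10 in all, crops included, and the job is handed in when it is done.

Besides the shell and the picture viewer there is one more tool, called as a command line: name --argument value ..., lists and objects as JSON in quotes. play_rows: Moves the arm, as the interface text tells. Shifts and turns lie within -1 to 1; 1 stands for 0.2 m of shift or pi/2 rad of turn. Its arguments: {"type":"object","properties":{"commands":{"type":"array","items":{"type":"array","items":{"type":"array","items":{"type":"number","minimum":-1,"maximum":1}}}},"grip_force":{"type":"number"}},"required":["commands"]}

```bash
mkdir -p pics; cat > h.py <<'E'
import numpy as np, cv2
from bench import get_obs, viewer, r
def grab(n,save=None):
    f=viewer.grab_frame(n)
    if save: cv2.imwrite(f'pics/{save}.png',f['pixels'][:,:,::-1])
    return f
def foc(f): return f['pixels'].shape[0]/2/np.tan(np.radians(f['fovy'])/2)
def proj(f,P):
    P=np.atleast_2d(P); c=(np.c_[P,np.ones(len(P))]@np.array(f['world_to_cam']).T)[:,:3]
    return np.c_[f['cx']+foc(f)*c[:,0]/-c[:,2], f['cy']-foc(f)*c[:,1]/-c[:,2]]
def ray(f,uv):
    M=np.array(f['world_to_cam']); d=np.array([(uv[0]-f['cx'])/foc(f),-(uv[1]-f['cy'])/foc(f),-1])
    return -M[:3,:3].T@M[:3,3], M[:3,:3].T@d
def atz(f,uv,z):
    o,d=ray(f,uv); return o+d*(z-o[2])/d[2]
def tri(f,a,g,b):
    o1,d1=ray(f,a);o2,d2=ray(g,b)
    s=np.linalg.lstsq(np.c_[d1,-d2],o2-o1,rcond=None)[0]
    p,q=o1+d1*s[0],o2+d2*s[1]; return (p+q)/2,np.linalg.norm(p-q)
E
python3 - <<'E'
from h import *
print({k:np.round(v,3).tolist() for k,v in get_obs().items()})
for n in ('scene','top'):
    f=grab(n,n+'0'); print(n,[k for k in f],f['fovy'],f['cx'],f['cy'],{k:v for k,v in f.items() if k not in('pixels','world_to_cam')}, np.round(ray(f,(320,200))[0],3))
    for t in ('jig','stop','sole','handle','index','mark','spare_sole','last','cement_jar','straightedge'):
        print(t,[(round(d['score'],2),np.round(d['rect']).tolist()) for d in viewer.trace(f,t)])
E
```

```text
{'clock': 0.0, 'joints': [1.001, 0.478, 0.022, 1.556, -0.011, 1.109, -0.083], 'qvel': [-0.0, 0.0, -0.001, 0.0, 0.001, -0.001, 0.001], 'tau': [-0.001, -59.645, 1.608, -28.12, 0.013, 0.009, 0.0], 'tcp_pos': [0.301, -0.604, 0.23], 'orientation': [-3.057, -0.719, 0.001], 'contact_force': [-0.067, -0.516, 0.271], 'moment': [-0.019, -0.042, -0.064], 'gripper_force': 0.0, 'grip_width': 0.085}
scene ['pixels', 'fovy', 'cx', 'cy', 'world_to_cam', 'shot'] 46.459874342084596 323.3408159975813 201.23007944767625 {'fovy': 46.459874342084596, 'cx': 323.3408159975813, 'cy': 201.23007944767625, 'shot': 1} [ 1.2   -0.877  0.785]
jig [(0.69, [298.0, 199.0, 440.0, 274.0])]
stop [(0.5, [397.0, 218.0, 419.0, 241.0])]
sole [(0.84, [225.0, 241.0, 311.0, 278.0]), (0.59, [236.0, 329.0, 344.0, 388.0]), (0.56, [338.0, 194.0, 399.0, 231.0])]
handle [(0.66, [358.0, 210.0, 414.0, 252.0])]
index [(0.76, [356.0, 207.0, 413.0, 252.0])]
mark [(0.75, [336.0, 138.0, 356.0, 168.0])]
spare_sole [(0.91, [385.0, 161.0, 451.0, 178.0])]
last [(0.86, [144.0, 296.0, 243.0, 334.0])]
cement_jar [(0.58, [334.0, 140.0, 356.0, 167.
[... 239 characters left out ...]
 'cx': 316.94656110266897, 'cy': 206.22992603358773, 'shot': 2} [ 0.246 -0.028  1.492]
jig [(0.75, [261.0, 130.0, 329.0, 243.0]), (0.55, [192.0, 268.0, 220.0, 286.0]), (0.42, [272.0, 134.0, 319.0, 179.0])]
stop [(0.47, [274.0, 146.0, 295.0, 156.0])]
sole [(0.97, [407.0, 123.0, 467.0, 163.0]), (0.74, [351.0, 199.0, 411.0, 243.0]), (0.58, [272.0, 164.0, 296.0, 230.0])]
handle [(0.75, [271.0, 163.0, 315.0, 180.0])]
index [(0.76, [272.0, 160.0, 318.0, 180.0])]
mark [(0.61, [325.0, 188.0, 336.0, 196.0])]
spare_sole [(0.75, [158.0, 179.0, 198.0, 236.0])]
last [(0.59, [432.0, 192.0, 489.0, 234.0])]
cement_jar [(0.88, [193.0, 265.0, 220.0, 286.0])]
straightedge [(0.55, [270.0, 133.0, 317.0, 180.0])]
```

```bash
python3 - <<'E'
import cv2
a=cv2.imread('pics/scene0.png');b=cv2.imread('pics/top0.png')
cv2.imwrite('pics/sc1.png',cv2.resize(a[125:400,130:460],None,fx=2.2,fy=2.2,interpolation=cv2.INTER_CUBIC)[:600])
cv2.imwrite('pics/tc1.png',cv2.resize(b[115:260,240:345],None,fx=4,fy=4,interpolation=cv2.INTER_CUBIC))
E
```

```text
(no output)
```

View pics/top0.png

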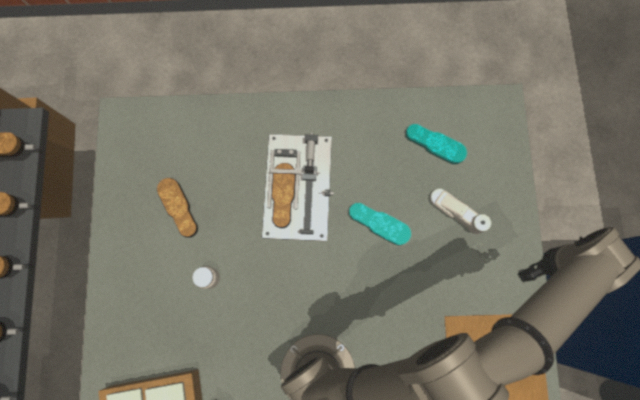

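View pics/sc1.png

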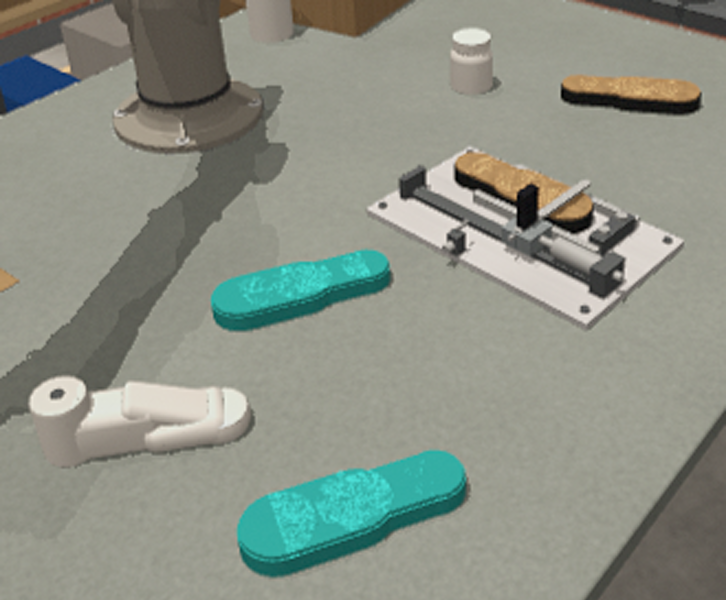

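View pics/tc1.png

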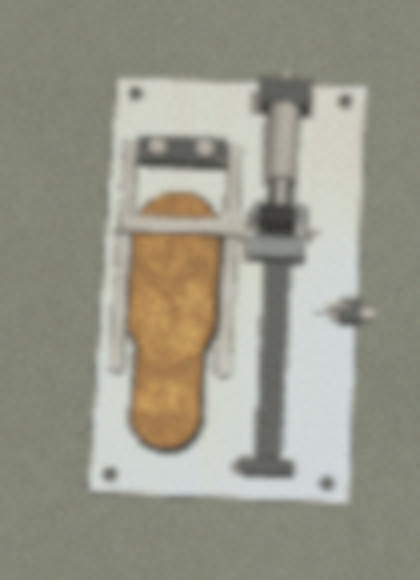

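```bash
python3 - <<'E'
from h import *
f=grab('top');g=grab('scene')
T=lambda x,y:(240+x/4,115+y/4)
S=lambda x,y:(130+x/2.2,125+y/2.2)
pts={'cFL':((118,78),(684,241)),'cFR':((367,88),(587,327)),'cBR':((349,502),(368,209)),'cBL':((90,490),(475,148)),
'handletop':((273,219),(528,190)),'marktip':((316,312),(448,243)),'heel':((163,452),(456,160)),'edgeTip':((120,228),(588,183)),'railend':((263,467),(412,172))}
for k,(a,b) in pts.items():
    p,e=tri(f,T(*a),g,S(*b)); print(k,np.round(p,4),round(e,4))
C=[atz(f,T(*pts[k][0]),.012)[:2] for k in ('cFL','cFR','cBR','cBL')]; C2=[atz(g,S(*pts[k][1]),.012)[:2] for k in ('cFL','cFR','cBR','cBL')]
for c in (C,C2):
    print(np.round(c,4).tolist()); c=np.array(c); d=c[0]-c[3]+c[1]-c[2]; print('yaw',np.degrees(np.arctan2(d[1],d[0])),'ctr',c.mean(0),np.linalg.norm(d)/2)
E
```

```text
cFL [0.7879 0.1407 0.01  ] 0.0009
cFR [ 0.773  -0.0733  0.0077] 0.0009
cBR [ 0.4158 -0.0451  0.0098] 0.0027
cBL [0.4343 0.1702 0.0073] 0.0068
handletop [0.6345 0.0087 0.097 ] 0.0019
marktip [ 0.5634 -0.0343  0.0156] 0.0305
heel [0.4567 0.1034 0.0292] 0.0046
edgeTip [0.6457 0.1373 0.0445] 0.0021
railend [0.441  0.0225 0.0441] 0.0012
[[0.7875, 0.1408], [0.7712, -0.0735], [0.4146, -0.046], [0.4311, 0.1672]]
yaw -4.323189921824586 ctr [0.60110759 0.04712358] 0.3574769370490157
[[0.7887, 0.1377], [0.7757, -0.0774], [0.4188, -0.0463], [0.4408, 0.1668]]
yaw -4.881322871502594 ctr [0.60598869 0.04519371] 0.35365040937282055
```

The sole meant is the tan one on the jig between the guides (top picture, about (285,195)). The tan one at (177,207) is the spare, lying free on the bench. The two turquoise ones at (437,143) and (380,223) are decoys. The crops show the handle at top (308,170), the mark clip at (327,193) and the stop at (285,152).

I'm moving towards the heel with the fingers shut.

play_rows --commands '[[[1,0.94,-0.54,0,-0.656],[1,0.94,-0.54,0,-0.656],[1,0.94,-0.54,0,-0.656],[1,0.94,-0.54,0,-0.656],[1,0.94,-0.54,0,-0.656],[1,0.94,-0.54,0,-0.656],[1,0.94,-0.54,0,-0.656],[1,0.94,-0.54,0,-0.656],[1,0.94,-0.54,0,-0.656],[1,0.94,-0.54,0,-0.656]]]' --grip_force 60

```text
clock: 2.03
tcp_pos: [0.4209, -0.4239, 0.2314]
orientation: [2.306, 2.134, 0.0]
contact_force: [0.1, -0.8, 0.4]
grip_width: 0.0001
gripper_force: 0.0
```

```bash
cat > fit.py <<'E'
from h import *
from scipy.optimize import least_squares
T=lambda x,y:(240+x/4,115+y/4)
S=lambda x,y:(130+x/2.2,125+y/2.2)
f=grab('top');g=grab('scene')
# jig coordinates: handle top, straightedge tip, guides ends, with bed corner rows for yaw
m=[((70,-85,103),(273,219),(528,188)),((70,45,52),(120,226),(588,182)),
 ((-50,-44,28),(226,374),None),((-50,44,28),(116,372),None)]
C=[T(118,78),T(367,88),T(349,502),T(90,490)],[S(684,241),S(587,327),S(368,209),S(475,148)]
L=np.array([(180,107.5),(180,-107.5),(-180,-107.5),(-180,107.5)])
def R(a): return np.array([[np.cos(a),-np.sin(a)],[np.sin(a),np.cos(a)]])
def res(p):
    x,y,a,bx,by=p; o=[]
    W=lambda q:np.r_[np.array([x,y])+R(a)@(np.array(q[:2])/1e3),q[2]/1e3]
    for q,t,s in m:
        o+=list(proj(f,W(q))[0]-t_ if False else proj(f,W(q))[0]-T(*t))
        if s: o+=list(proj(g,W(q))[0]-S(*s))
    for i in range(4):
        q=W((L[i,0]+bx*1e3,L[i,1]+by*1e3,12))
        o+=list(proj(f,q)[0]-C[0][i])+list(proj(g,q)[0]-C[1][i])
    return np.array(o)
s=least_squares(res,[.571,.099,-.08,.03,-.05],loss='soft_l1')
print(np.round(s.x,4),np.degrees(s.x[2]));print(np.round(res(s.x),1))
x,y,a=s.x[:3]
J=lambda w:np.round(R(-a)@(np.array(w)[:2]-[x,y])*1e3,1)
print('heel',J(atz(f,T(163,449),.038)),J(atz(g,S(456,157),.038)),'toe',J(atz(f,T(178,193),.038)))
print('stop front',J(atz(f,T(170,167),.036)),'mark',J(atz(f,T(318,312),.049)),J(atz(g,S(446,238),.049)),'index',J(atz(f,T(312,234),.049)))
E
python3 fit.py
```

```text
[ 0.5733  0.0956 -0.0781  0.0332 -0.0464] -4.476653084297996
[ 0.8 -1.4 -0.3 -0.1  0.2 -0.6 -0.3 -1.2 -1.1  0.6 -0.1 -0.1  0.2 -0.9
  1.  -0.1  0.3 -0.7 -0.  -0.9  0.1 -0.1 -1.  -0.4 -0.2 -0.2 -2.1 -1. ]
heel [-114.1   -0.4] [-113.7   -8.2] toe [102.2   0.9]
stop front [125.1   9.2] mark [   3.3 -121.2] [  14.6 -171.7] index [  68.9 -113.1]
```

play_rows --commands '[[[1,1,0.22,0,0],[1,1,0.22,0,0],[1,1,0.22,0,0],[1,1,0.22,0,0],[1,1,0.22,0,0],[1,1,0.22,0,0]]]'

```text
clock: 2.63
tcp_pos: [0.4835, -0.2189, 0.2319]
orientation: [-2.295, -2.144, -0.006]
contact_force: [0.4, 0.4, 1.2]
grip_width: 0.0002
gripper_force: 0.0
```

play_rows --commands '[[[1,1,0,0,0],[1,1,0,0,0],[1,1,0,0,0],[1,1,0,0,0],[1,1,0,0,0],[1,1,0,0,0]]]'

```text
clock: 3.13
tcp_pos: [0.4968, -0.0206, 0.2321]
orientation: [-2.296, -2.142, -0.006]
contact_force: [0.8, 0.5, -0.3]
grip_width: -0.0004
gripper_force: 0.0
```

play_rows --commands '[[[1,0.65,-0.39,0,0],[1,0.65,-0.39,0,0],[1,0.65,-0.39,0,0],[1,0.65,-0.39,0,0],[1,0.65,-0.39,0,0],[1,0.65,-0.39,0.5,0],[1,0.65,-0.39,0.5,0],[1,0.65,-0.39,0.5,0],[1,0.65,-0.39,0.5,0]]]'

```text
clock: 3.88
tcp_pos: [0.4262, 0.1054, 0.1278]
orientation: [-2.306, -2.129, 0.01]
contact_force: [0.5, -0.5, -0.0]
grip_width: -0.0002
gripper_force: 0.0
```

```bash
python3 - <<'E'
from h import *
print({k:np.round(v,3).tolist() for k,v in get_obs().items()})
f=grab('scene','sc2')
cv2.imwrite('pics/sc2c.png',cv2.resize(f['pixels'][100:290,270:450,::-1],None,fx=3.1,fy=3.1,interpolation=cv2.INTER_CUBIC))
E
```

```text
{'clock': 3.883, 'joints': [0.113, 0.29, -0.567, 2.16, 0.224, 0.755, -0.68], 'qvel': [0.016, -0.063, -0.024, -0.066, -0.049, 0.071, 0.048], 'tau': [-0.682, -36.067, -3.488, -20.761, 0.402, -0.734, -0.427], 'tcp_pos': [0.426, 0.105, 0.128], 'orientation': [-2.306, -2.129, 0.01], 'contact_force': [0.492, -0.518, -0.023], 'moment': [0.025, 0.025, 0.022], 'gripper_force': 0.0, 'grip_width': -0.0}
```

View pics/sc2c.png

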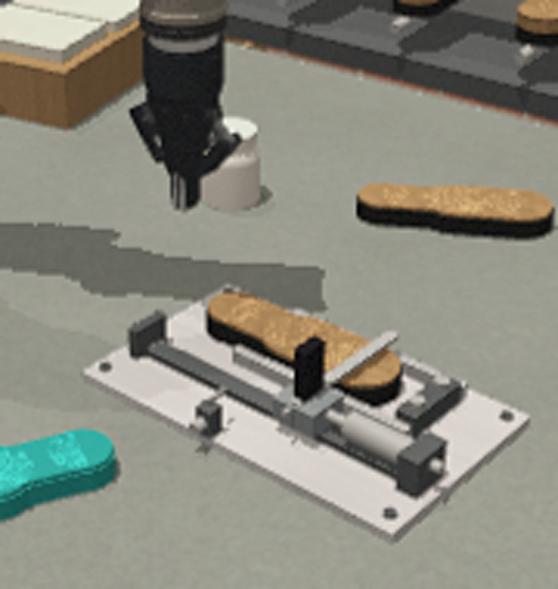

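The picture shows the gripper above and behind the heel, about (180,200) in the crop, with the jig undisturbed. Next I lower it and creep forward.

play_rows --commands '[[[1,0,0,0.25,0],[1,0,0,0.5,0],[1,0,0,0.53,0],[1,0,0,0.53,0],[1,0,0.02,0.53,0],[1,0,0.04,0.53,0],[1,0,0.06,0.53,0],[1,0,0.08,0.53,0],[1,0,0.1,0.53,0],[1,0,0.1,0.53,0]]]'

```text
clock: 4.77
tcp_pos: [0.4484, 0.1058, 0.0268]
orientation: [2.307, 2.132, -0.001]
contact_force: [-7.0, -1.0, 17.1]
grip_width: 0.0001
gripper_force: 8.2
```

play_rows --commands '[[[1,0,0.01,0,0],[1,0,0.02,0,0],[1,0,0.03,0,0],[1,0,0.04,0,0],[1,0,0.04,0,0]]]'

```text
clock: 5.18
tcp_pos: [0.4491, 0.1056, 0.0266]
orientation: [-2.3, -2.133, 0.018]
contact_force: [-30.1, 3.3, 42.1]
grip_width: 0.0003
gripper_force: 22.3
```

play_rows --commands '[[[1,0,-0.06,0,0],[1,0,-0.1,0,0],[1,0,-0.1,0,0],[1,0,-0.1,0,0]]]'

```text
clock: 5.52
tcp_pos: [0.4374, 0.1064, 0.0258]
orientation: [2.306, 2.132, 0.002]
contact_force: [0.6, 0.4, 0.3]
grip_width: -0.0001
gripper_force: 0.0
```

```bash
python3 - <<'E'
from h import *
print({k:np.round(v,3).tolist() for k,v in get_obs().items() if k in('tcp_pos','contact_force','moment','joints')})
f=grab('scene','sc3')
cv2.imwrite('pics/sc3c.png',cv2.resize(f['pixels'][130:270,290:430,::-1],None,fx=4.2,fy=4.2,interpolation=cv2.INTER_CUBIC))
E
```

```text
{'joints': [0.006, 0.485, -0.457, 2.206, 0.419, 0.531, -0.85], 'tcp_pos': [0.437, 0.106, 0.026], 'contact_force': [0.613, 0.366, 0.348], 'moment': [0.062, -0.026, 0.042]}
```

View pics/sc3c.png

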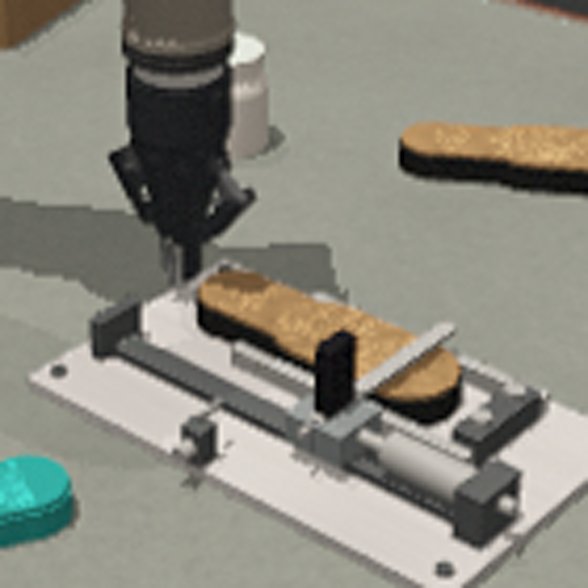

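The gripper is free and just behind the heel, and the sole has hardly moved. The vertical force came from the splayed finger backs riding on the heel's edge. I'll lift, turn a quarter so that the flat finger sides push, and try again.

play_rows --commands '[[[1,0,-0.04,-0.2,0],[1,0,-0.04,-0.2,0.06],[1,0,-0.04,-0.2,1],[1,0,-0.04,-0.2,1],[1,0,-0.04,-0.2,1],[1,0,-0.04,-0.2,1],[1,0,-0.04,-0.2,1],[1,0,-0.04,-0.2,1],[1,0,-0.04,-0.2,1],[1,0,-0.04,-0.2,1],[1,0,-0.04,-0.2,1],[1,0,-0.04,-0.2,1]]]'

```text
clock: 6.57
tcp_pos: [0.4298, 0.1072, 0.0655]
orientation: [-3.134, -0.222, -0.001]
contact_force: [0.3, 0.8, 0.1]
grip_width: -0.0001
gripper_force: 0.0
```

play_rows --commands '[[[1,0,0,0,0.16],[1,0,0,0,0.16],[1,0,0,0,0.16],[1,0,0,0,0.16]]]'

```text
clock: 6.9
tcp_pos: [0.4294, 0.1073, 0.0654]
orientation: [3.138, -0.157, 0.001]
contact_force: [-0.1, 0.1, 0.3]
grip_width: -0.0006
gripper_force: 0.0
```

```bash
python3 - <<'E'
from h import *
from scipy.spatial.transform import Rotation as Q
o=get_obs(); print(o['tcp_pos'],np.round(o['joints'],3),o['contact_force']); M=Q.from_rotvec(o['orientation']).as_matrix();print(M.round(3)); print(np.degrees(np.arctan2(M[1,0],M[0,0])))
E
```

```text
[0.4294398  0.10727735 0.0654107 ] [-0.273  0.362 -0.133  2.223  0.089  0.561 -2.143] [-0.10637026  0.1171584   0.33809794]
[[ 0.995 -0.1    0.001]
 [-0.1   -0.995 -0.   ]
 [ 0.001 -0.    -1.   ]]
-5.723706248837381
```

play_rows --commands '[[[1,0,0,0.1,-0.014],[1,0,0,0.22,-0.014],[1,0,0,0.22,-0.014],[1,0.02,0,0.22,-0.014],[1,0.04,0,0.22,-0.014],[1,0.06,0,0.22,-0.014],[1,0.08,0,0.22,-0.014],[1,0.1,0,0.22,-0.014],[1,0.11,0,0.22,-0.014],[1,0.12,0,0.22,-0.014],[1,0.13,0,0.22,-0.014],[1,0.13,0,0.22,-0.014]]]'

```text
clock: 7.9
tcp_pos: [0.4548, 0.1044, 0.0214]
orientation: [3.139, -0.128, 0.0]
contact_force: [-0.4, -0.4, -0.2]
grip_width: 0.0001
gripper_force: 0.3
```

play_rows --commands '[[[1,0.01,0,0,0],[1,0.02,0,0,0],[1,0.03,0,0,0],[1,0.04,0,0,0],[1,0.05,0,0,0]]]'

```text
clock: 8.32
tcp_pos: [0.4649, 0.1037, 0.0213]
orientation: [-3.139, 0.128, -0.001]
contact_force: [-0.6, -0.9, -0.3]
grip_width: -0.0004
gripper_force: 0.4
```

play_rows --commands '[[[1,0.01,0,0,0],[1,0.02,0,0,0],[1,0.03,0,0,0]]]'

```text
clock: 8.57
tcp_pos: [0.4707, 0.1031, 0.0213]
orientation: [3.139, -0.128, 0.0]
contact_force: [-1.0, 0.9, 0.0]
grip_width: 0.0002
gripper_force: 0.4
```

play_rows --commands '[[[1,0.01,0,0,0],[1,0.02,0,0,0]]]'

```text
clock: 8.73
tcp_pos: [0.4726, 0.1029, 0.021]
orientation: [3.138, -0.127, -0.006]
contact_force: [-10.2, 3.1, 7.5]
grip_width: -0.0001
gripper_force: 5.3
```

play_rows --commands '[[[1,0.01,0,0,0],[1,0.02,0,0,0]]]'

```text
clock: 8.9
tcp_pos: [0.4727, 0.1029, 0.0205]
orientation: [3.137, -0.125, -0.017]
contact_force: [-19.3, 4.3, 15.8]
grip_width: -0.0
gripper_force: 10.2
```

```bash
python3 - <<'E'
from h import *
o=get_obs(); print(o['tcp_pos'],o['contact_force'],o['moment'])
f=grab('scene','sc4');g=grab('top','tp4')
a=cv2.resize(f['pixels'][160:270,290:430,::-1],None,fx=4,fy=4,interpolation=cv2.INTER_CUBIC)
b=cv2.resize(g['pixels'][130:240,260:330,::-1],None,fx=4,fy=4,interpolation=cv2.INTER_CUBIC)
cv2.imwrite('pics/c4.png',np.hstack([b,a])[:,:800])
E
```

```text
[0.47267153 0.10287493 0.02048196] [-19.28358787   4.28569674  15.76037734] [1.01107359 4.10823937 0.06628783]
```

View pics/c4.png

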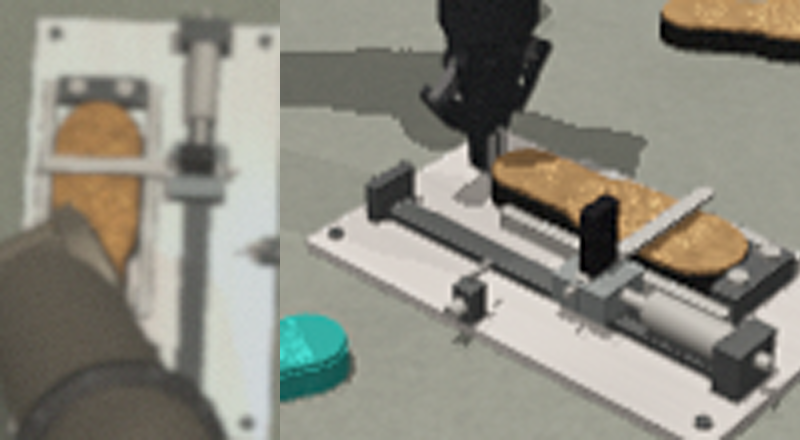

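Contact rose to about 19 N with no further travel. The picture shows the toe butted on the stop (left crop, about (97,100)), so it is seated. I'll back off straight, lift, open and go over the handle.

play_rows --commands '[[[1,-0.06,0,0,0],[1,-0.13,0,0,0],[1,-0.13,0,0,0],[-1,-0.13,0,-0.2,0],[-1,-0.13,0,-0.85,0],[-1,-0.13,0,-0.85,-0.3],[-1,-0.13,0,-0.85,-0.3],[-1,-0.13,0,-0.85,-0.3],[-1,-0.13,0,-0.85,-0.3],[-1,-0.13,0,-0.85,-0.3],[-1,-0.13,0,-0.85,-0.3]]]'

```text
clock: 9.92
tcp_pos: [0.4531, 0.1044, 0.1915]
orientation: [-3.083, -0.603, -0.001]
contact_force: [-0.4, -0.2, -0.8]
grip_width: 0.0854
gripper_force: 0.0
```

play_rows --commands '[[[-1,0.66,0.8,0,-0.702],[-1,0.66,0.8,0,-0.702],[-1,0.66,0.8,0,-0.702],[-1,0.66,0.8,0,-0.702],[-1,0.66,0.8,0,-0.702],[-1,0.66,0.8,0,-0.702],[-1,0.66,0.8,0,-0.702],[-1,0.66,0.8,0,-0.702],[-1,0.66,0.8,0,-0.702],[-1,0.66,0.8,0,-0.702],[-1,0.66,0.8,0,-0.702]]]' --grip_force 50

```text
clock: 10.83
tcp_pos: [0.6353, 0.0066, 0.1903]
orientation: [-2.311, -2.126, 0.002]
contact_force: [-0.5, -0.5, 0.2]
grip_width: 0.0852
gripper_force: 0.0
```

```bash
python3 - <<'E'
from h import *
from scipy.spatial.transform import Rotation as Q
o=get_obs(); print(o['tcp_pos'],np.round(o['joints'],3),o['contact_force'],o['grip_width']); M=Q.from_rotvec(o['orientation']).as_matrix(); print(np.degrees(np.arctan2(M[1,0],M[0,0])))
f=grab('scene','sc5')
cv2.imwrite('pics/c5.png',cv2.resize(f['pixels'][120:270,290:440,::-1],None,fx=4,fy=4,interpolation=cv2.INTER_CUBIC))
E
```

```text
[0.63525543 0.00660203 0.19029984] [ 0.152  0.477 -0.354  1.675  0.187  1.024 -0.347] [-0.4699909  -0.50797806  0.22595486] 0.085166407252568
85.21490423129902
```

View pics/c5.png

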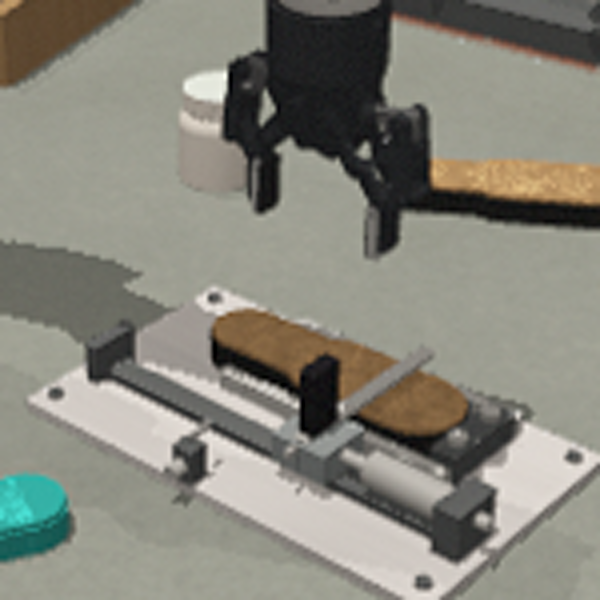

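play_rows --commands '[[[-1,0,0,0.2,0],[-1,0,0,0.4,0],[-1,0,0,0.55,0],[-1,0,0,0.615,0],[-1,0,0,0.615,0],[1,0,0,0.615,0],[1,0,0,0.615,0],[1,0,0,0.615,0],[1,0,0,0.615,0],[1,0,0,0.615,0],[1,0,0,0.615,0],[1,0,0,0.615,0]]]' --grip_force 60

```text
clock: 11.88
tcp_pos: [0.6371, 0.0067, 0.0695]
orientation: [2.305, 2.131, 0.004]
contact_force: [3.7, -1.2, 2.4]
grip_width: 0.0131
gripper_force: 59.8
```

```bash
python3 - <<'E'
from h import *
o=get_obs(); print(o['tcp_pos'],o['contact_force'],o['grip_width'],o['gripper_force'])
F=np.mean([grab('scene')['pixels'].astype(float) for _ in range(4)],0)
cv2.imwrite('pics/c6.png',cv2.resize(F[205:255,315:385,::-1].astype(np.uint8),None,fx=10,fy=10,interpolation=cv2.INTER_CUBIC))
np.save('F6.npy',F)
E
```

```text
[0.63714007 0.00672754 0.069529  ] [ 3.72622568 -1.21337974  2.41340665] 0.01312696788574972 59.83514964580536
```

View pics/c6.png

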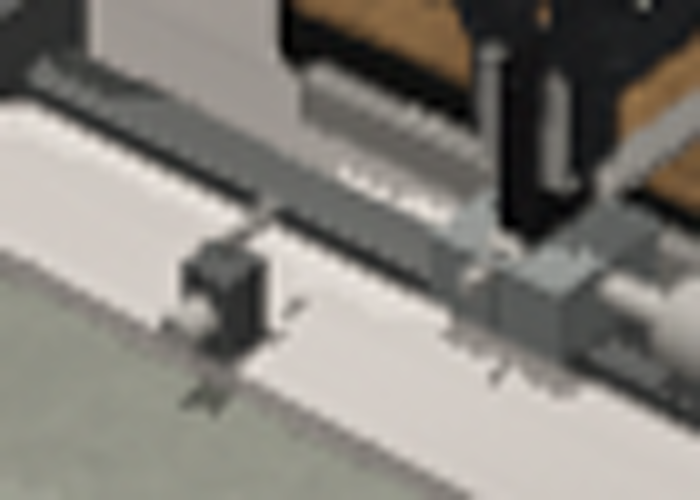

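```bash
cat > jf.py <<'E'
from h import *
x,y,a=.5733,.0956,-.0781
R=np.array([[np.cos(a),-np.sin(a)],[np.sin(a),np.cos(a)]])
J=lambda w:np.round(R.T@(np.array(w)[:2]-[x,y])*1e3,1)
W=lambda p:np.r_[[x,y]+R@(np.array(p[:2])/1e3),p[2]/1e3]
E
python3 - <<'E'
from jf import *
g=grab('scene');S=lambda x,y:(314.55+x/10,204.55+y/10)
for n,p in dict(mtip=(272,206),mbase=(235,240),itip=(467,278),ibase=(498,245)).items(): print(n,J(atz(g,S(*p),.049)))
for q in ((70,-108,49),(70,-114,49),(3,-120,49),(3,-135,49)): print(q,(proj(g,W(q))[0]-[314.55,204.55])*10)
t=get_obs()['tcp_pos']; print('tcp',J(t))
E
```

```text
mtip [   8.2 -127.5]
mbase [  11.2 -146.3]
itip [  69.8 -118.6]
ibase [  66.5 -101.2]
(70, -108, 49) [492.3778658  260.91001953]
(70, -114, 49) [478.38795478 270.72888523]
(3, -120, 49) [275.57350835 187.25289504]
(3, -135, 49) [239.76465288 210.76460369]
tcp [ 70.6 -83.6]
```

Both blades show clearly in the crop: the mark tip at (270,207) and the index tip at (467,277). The jig-frame difference is about 61 mm, and the top view gave 65 mm. I'll pull 55 mm first and then compare the blades side by side.

play_rows --commands '[[[1,0,-0.03,0,0],[1,0,-0.07,0,0],[1,0,-0.11,0,0],[1,0,-0.15,0,0],[1,0,-0.19,0,0],[1,0,-0.23,0,0],[1,0,-0.26,0,0],[1,0,-0.275,0,0],[1,0,-0.275,0,0],[1,0,-0.275,0,0]]]' --grip_force 60

```text
clock: 12.97
tcp_pos: [0.5831, 0.0108, 0.0695]
orientation: [2.304, 2.13, 0.006]
contact_force: [7.9, -2.4, 2.2]
grip_width: 0.0135
gripper_force: 59.8
```

```bash
python3 - <<'E'
from jf import *
o=get_obs(); print(o['tcp_pos'],J(o['tcp_pos']),o['contact_force'],o['grip_width'],o['gripper_force'])
F=np.mean([grab('scene')['pixels'].astype(float) for _ in range(8)],0)
T=np.mean([grab('top')['pixels'].astype(float) for _ in range(8)],0)
np.save('F7.npy',F);np.save('T7.npy',T)
a=cv2.resize(F[205:245,325:365,::-1].astype(np.uint8),None,fx=14,fy=14,interpolation=cv2.INTER_CUBIC)[:,:400]
a=cv2.resize(F[208:244,326:354,::-1].astype(np.uint8),None,fx=14,fy=14,interpolation=cv2.INTER_CUBIC)
b=cv2.resize(T[172:208,306:334,::-1].astype(np.uint8),None,fx=14,fy=14,interpolation=cv2.INTER_CUBIC)
cv2.imwrite('pics/c7.png',np.hstack([a,b]))
E
```

```text
[0.58311279 0.01079544 0.06950363] [ 16.4 -83.8] [ 7.88783089 -2.37391075  2.20628028] 0.013457227744684516 59.82346594333649
```

View pics/c7.png

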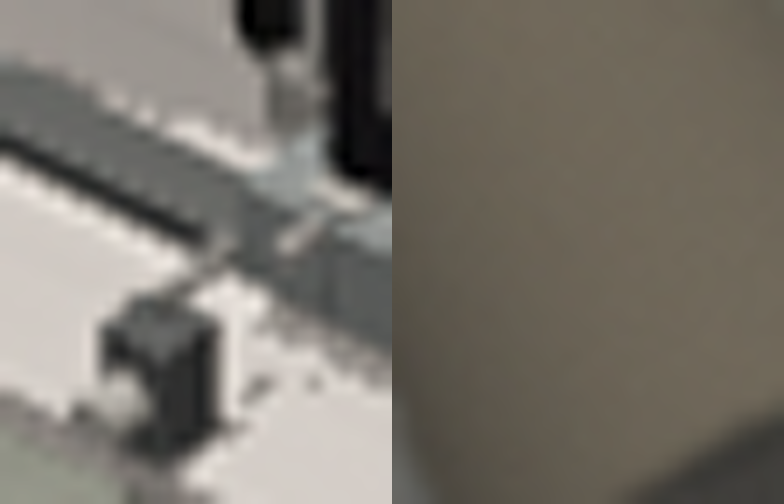

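Left crop: the mark blade runs from (165,300) to its tip at (228,240), and the index blade from (330,210) to its tip at (278,253). About 10 mm of pull is left, and the top view is hidden by the arm. I'll rectify onto the blade plane to get the offset numerically.

```bash
cat > rect.py <<'E'
from jf import *
def rect(F,g,xs,ys,z=49):
    X,Y=np.meshgrid(xs,ys); P=np.array([W((p,q,z)) for p,q in zip(X.ravel(),Y.ravel())])
    uv=proj(g,P)-0.5
    return cv2.remap(F.mean(2).astype(np.float32),uv[:,0].reshape(X.shape).astype(np.float32),uv[:,1].reshape(X.shape).astype(np.float32),cv2.INTER_CUBIC)
E
python3 - <<'E'
from rect import *
g=grab('scene');F=np.load('F7.npy')
xs=np.arange(-2,28,1.5);ys=np.arange(-102,-148,-2)
print('      ',*[f'{x:4.0f}' for x in xs])
for y,row in zip(ys,rect(F,g,xs,ys)): print(y,*[f'{v:4.0f}' for v in row])
E
```

```text
-2   -0    1    2    4    6    7    8   10   12   13   14   16   18   19   20   22   24   25   26
-102  186  168  154  149  151  152  154  163  171  174  172  172  178  185  186  172  155  139  135  146
-104  177  162  149  147  150  152  152  152  155  152  148  144  148  154  153  138  128  127  134  143
-106  154  149  150  147  149  149  149  150  148  143  133  131  135  135  127  112  109  122  136  146
-108  123  131  141  148  141  139  140  144  144  137  132  134  143  144  126  109  111  130  141  138
-110  101  108  116  123  121  118  122  124  123  117  116  124  140  148  136  112  104  117  128  121
-112  101   97   94   97   97   94   95  100   99   92   93  105  126  143  142  121   98   93   97   95
-114  103  101   96   92   87   81   83   88   90   85   83   99  121  140  141  125  102   88   85   80
-116  103  104  103   98   92   86   86   89   88   87   89  102  125  144  145  129  108   87   82   82
-118  104  103  105  103   98   93   90   90   90   88   90  103  126  152  158  140  113   94   84   83
-120  104  104  104  104  103  100   95   90   88   89   
[... 712 characters left out ...]
  114  121  127  131  122  116  128  138  132  119  124  134  133  128
-136  172  161  161  180  182  170  156  145  140  125  117  118  143  174  185  174  163  174  187  178
-138  216  212  205  205  217  215  200  181  159  139  124  127  146  178  210  220  213  203  211  222
-140  228  228  222  219  224  230  221  197  178  153  136  138  158  184  212  229  226  220  221  230
-142  216  216  215  219  224  224  216  194  167  145  124  127  157  196  213  220  221  221  224  225
-144  207  206  208  211  215  215  208  189  164  135  109  110  148  194  224  220  215  216  219  223
-146  204  204  206  208  208  208  206  193  164  131  108  105  131  175  201  207  198  196  202  213
```

```bash
python3 - <<'E'
from rect import *
g=grab('top');F=cv2.imread('pics/top0.png').astype(float)
for x0 in (52,-12):
    xs=np.arange(x0,x0+30,2.);ys=np.arange(-100,-146,-3)
    print('      ',*[f'{x:4.0f}' for x in xs])
    for y,row in zip(ys,rect(F,g,xs,ys)): print(y,*[f'{v:4.0f}' for v in row])
g=grab('scene');F=np.load('F7.npy')
xs=np.arange(0,32,2.);ys=np.arange(45,-60,-8)
print('edge',*[f'{x:4.0f}' for x in xs])
for y,row in zip(ys,rect(F,g,xs,ys,52)): print(y,*[f'{v:4.0f}' for v in row])
E
```

```text
52   54   56   58   60   62   64   66   68   70   72   74   76   78   80
-100  131  136  140  141  140  135  129  124  125  125  124  123  118  114  110
-103  131  134  139  143  143  140  136  138  146  150  149  147  142  137  132
-106  143  148  152  154  152  148  142  141  146  149  149  149  147  143  141
-109  177  181  182  180  171  160  149  141  139  143  149  157  162  160  160
-112  202  204  202  198  186  173  161  152  148  152  163  176  186  190  191
-115  209  209  209  208  202  195  187  177  168  167  176  189  199  205  207
-118  211  211  210  210  210  208  204  196  185  181  187  196  204  208  208
-121  211  210  209  211  211  210  208  206  199  196  200  203  206  209  210
-124  211  211  210  211  211  210  209  208  207  207  206  207  209  209  208
-127  211  211  211  211  211  210  210  211  211  210  210  210  210  208  208
-130  212  212  211  212  212  211  211  211  210  210  211  211  209  208  208
-133  212  212  211  212  212  211  210  209  210  211  210  210  210  209  208
-136  211  211  211  211  211  211  211  211  210  210  210  210  2
[... 2167 characters left out ...]
 136  136  121  107   93   83
-3   99   99   98  102  101  102  110  122  134  139  137  133  128  109   93   87
-11  103  100   99   98   99  105  113  129  142  142  139  135  121  105   98   91
-19  102   99   99   98   98  103  117  129  133  136  136  131  120  104   88   85
-27  100  104   99   94   94  101  114  126  137  137  136  138  123  100   92   89
-35   39   60   83   92   97  102  117  133  138  136  137  134  124  104   89   86
-43   26   26   26   33   51   82  105  126  135  138  136  138  129  104   87   81
-51   28   25   25   23   24   38   66  117  146  144  138  135  121  109   96   88
-59  106   74   43   26   23   23   45   84  130  143  141  134  124  102   67   38
```

play_rows --commands '[[[1,0,-0.02,0,0],[1,0,-0.04,0,0],[1,0,-0.05,0,0],[1,0,-0.053,0,0],[1,0,-0.053,0,0],[1,0,-0.053,0,0]]]'

```text
clock: 14.42
tcp_pos: [0.5729, 0.0116, 0.0695]
orientation: [2.304, 2.13, 0.007]
contact_force: [8.6, -2.2, 2.8]
grip_width: 0.0132
gripper_force: 59.9
```

```bash
python3 - <<'E'
from rect import *
o=get_obs(); print(J(o['tcp_pos']),o['contact_force'],o['grip_width'])
fs=[grab('scene') for _ in range(8)];g=fs[-1]
F=np.mean([f['pixels'].astype(float) for f in fs],0);np.save('F8.npy',F)
xs=np.arange(-2,22,1.);ys=np.arange(-104,-142,-2)
print('      ',*[f'{x:4.0f}' for x in xs])
for y,row in zip(ys,rect(F,g,xs,ys)): print(y,*[f'{v:4.0f}' for v in row])
E
```

```text
[  6.2 -83.8] [ 8.58336302 -2.22469023  2.81842186] 0.013209060784787974
         -2   -1    0    1    2    3    4    5    6    7    8    9   10   11   12   13   14   15   16   17   18   19   20   21
-104  150  151  150  151  155  157  155  151  145  145  148  154  163  168  166  157  146  141  142  149  153  155  154  152
-106  147  146  147  147  145  142  140  133  124  120  124  130  137  140  139  135  131  134  140  144  148  149  148  147
-108  131  131  132  136  141  141  140  139  137  133  130  130  130  126  122  120  121  128  137  143  142  138  135  135
-110  108  105  108  112  120  128  134  139  145  150  148  140  128  115  107  105  107  113  120  123  124  120  113  111
-112   89   85   85   89   98  106  114  122  133  144  149  145  132  113   97   87   84   89   96   99   98   96   91   88
-114   80   80   82   85   91   99  107  116  127  141  151  151  141  121  101   86   79   79   83   88   88   85   80   79
-116   85   85   87   90   94   99  107  121  135  147  156  156  146  131  112   99   88   83   82   83   85   87   87   86
-118   89   89   89   89 
[... 774 characters left out ...]
  113  131  143  142  131  113   93   84   83   85   84   81   82   84   85
-132   59   62   67   67   69   71   74   82   93  106  119  130  136  134  121  107   99   98   98   96   87   79   78   83
-134  113  104  110  117  124  123  122  119  115  119  125  130  131  132  128  121  116  122  133  139  131  114   96   84
-136  173  167  159  161  175  183  181  174  165  156  148  146  142  134  122  117  117  125  146  169  183  178  155  128
-138  217  215  209  205  203  208  216  218  211  200  187  175  160  146  133  124  125  132  147  168  195  211  209  186
-140  228  229  226  221  219  220  224  229  228  220  206  191  178  161  146  136  135  145  158  176  192  209  216  208
```

```bash
python3 - <<'E'
from rect import *
g=grab('scene');S=lambda x,y:(326+x/14-.46+.5,208+y/14-.46+.5)
for n,p in dict(L=(103,330),B=(150,295),R=(218,320),F=(165,350),tip=(228,240),itip=(278,253)).items(): print(n,[J(atz(g,S(*p),z)).tolist() for z in (.045,.049,.055)])
def edges(F,z,ys,lo,hi):
    xs=np.arange(lo,hi,.5);p=rect(F,g,xs,ys,z).mean(0); return xs,p
for n,lo in (('F6',58),('F7',4),('F8',-6)):
    F=np.load(n+'.npy')
    xs,p=edges(F,52,np.arange(-5,-40,-1.),lo,lo+30); print(n,'edge',list(zip(xs[::2],p[::2].round().astype(int))))
    xs,p=edges(F,49,np.arange(-112,-119,-1.),lo,lo+30); print(n,'index',list(zip(xs[::2],p[::2].round().astype(int))))
    xs,p=edges(F,49,np.arange(-127,-131,-1.),-4,20); print(n,'mark',list(zip(xs[::2],p[::2].round().astype(int))))
# shadow direction guess: print F8 bed-plane map
F=np.load('F8.npy');xs=np.arange(-10,30,2.);ys=np.arange(-100,-136,-2)
print('bed',*[f'{x:4.0f}' for x in xs])
for y,row in zip(ys,rect(F,g,xs,ys,12)): print(y,*[f'{v:4.0f}' for v in row])
E
```

```text
L [[7.4, -161.1], [11.1, -165.2], [16.7, -171.3]]
B [[6.5, -146.4], [10.3, -150.5], [15.9, -156.8]]
R [[22.0, -143.9], [25.7, -148.1], [31.2, -154.4]]
F [[20.8, -158.1], [24.5, -162.2], [30.0, -168.4]]
tip [[5.7, -122.2], [9.5, -126.6], [15.1, -133.0]]
itip [[16.1, -119.2], [19.8, -123.5], [25.3, -130.0]]
F6 edge [(np.float64(58.0), np.int64(90)), (np.float64(59.0), np.int64(91)), (np.float64(60.0), np.int64(92)), (np.float64(61.0), np.int64(93)), (np.float64(62.0), np.int64(95)), (np.float64(63.0), np.int64(97)), (np.float64(64.0), np.int64(101)), (np.float64(65.0), np.int64(106)), (np.float64(66.0), np.int64(113)), (np.float64(67.0), np.int64(121)), (np.float64(68.0), np.int64(129)), (np.float64(69.0), np.int64(135)), (np.float64(70.0), np.int64(138)), (np.float64(71.0), np.int64(138)), (np.float64(72.0), np.int64(138)), (np.float64(73.0), np.int64(137)), (np.float64(74.0), np.int64(137)), (np.float64(75.0), np.int64(137)), (np.float64(76.0), np.int64(135)), (np.float64(77.0), np.int64(130)), (np.float64(78.0), np.int64(122)), (np.float64(79.0), np.int64(112)), (np.float64(80.0), n
[... 9187 characters left out ...]
   99  165  214  221  189  147  146  186  213  209  207  207  207  207
-124   96   77   52   44   39   37   62  108  173  219  208  165  153  183  210  212  208  207  207  207
-126   91   83   57   45   47   39   40   66  117  184  218  186  160  182  204  209  207  207  207  207
-128   67   73   62   48   46   48   37   43   71  130  191  214  187  191  208  214  208  207  206  207
-130   53   54   56   49   46   47   47   36   46   79  136  195  219  202  202  210  212  207  206  207
-132   65   56   47   53   50   48   48   47   36   49   82  140  184  194  176  190  207  209  206  206
-134  102   90   62   52   54   48   48   48   46   35   52   80  120  148  158  175  202  207  206  206
```

```bash
python3 - <<'E'
from rect import *
o=get_obs(); print(o['clock'],J(o['tcp_pos']),o['contact_force'],o['grip_width'])
F=np.load('F8.npy')
a=cv2.resize(F[208:244,322:350,::-1].astype(np.uint8),None,fx=14,fy=14,interpolation=cv2.INTER_CUBIC)
b=cv2.resize(F[185:257,345:401,::-1].astype(np.uint8),None,fx=7,fy=7,interpolation=cv2.INTER_CUBIC)
cv2.imwrite('pics/c9.png',np.hstack([a,b]))
E
```

```text
14.8667 [  6.3 -83.8] [ 9.13810462 -1.37812793  2.71618647] 0.013115583493864272
```

View pics/c9.png

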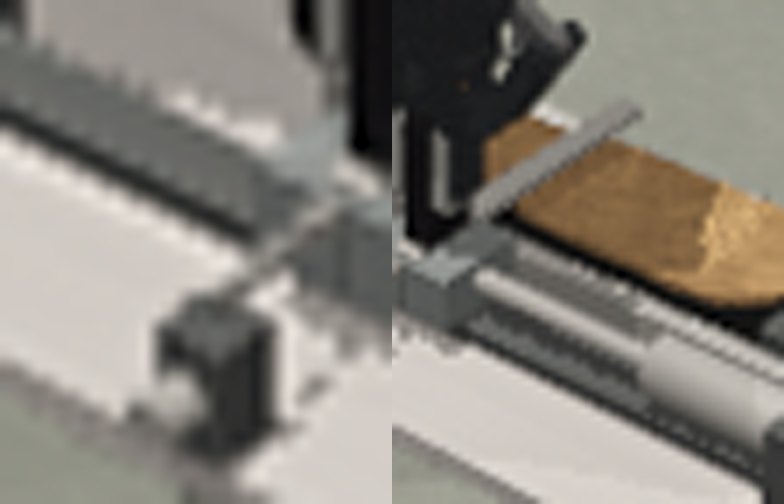

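The two blades now form one straight line, from (235,300) through (285,245) to (345,200), and the toe is still at the stop on the right. I'm holding the handle and handing in.

```bash
python3 -c "
from bench import r
print(r.hand_in())"
```

```text
the job is handed in; nothing more can be done
None
```

I handed the job in with the sole seated against the stop and the gripper holding the straightedge out about 64 mm, its index blade level with the clip's blade to within about 1 mm as measured in the scene view only, because the arm hid the blades from the top camera; an earlier, coarser top-view reading suggested about 3 mm more pull.

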